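Close and bolt the loaded onion keeper

TASK

The wooden keeper has been loaded with an onion and a garlic bulb. Close it up: set its lid on gently, without dropping it, so that it sits fully down and level in the box's mouth; then slide the red-gripped bolt all the way over the lid to its stop and let go. The onion and garlic stay inside; leave the tin and the spice jar beside it alone.

Things in the scene. Friction and masses are not known exactly. Their poses are not given: they have to be found in the camera images.
- keeper: Open pale wood box, fixed, 140 (x) x 180 (y) x 112 mm high, walls and floor 8 mm: mouth 124 x 164 mm, rim at z = 112. Dark air holes in its -x face. Origin: centre of underside, z up. Past its +y end a 50 mm wide bracket (y = 90 to 190 mm, top z = 106) bears a dark steel plate from y = 116 mm on, with rails up to z = 138 guiding the bolt. Stands left or right of the lid.
- bolt (a joint): Slide of the steel bolt, m: 0 = drawn back, 0.05 = shut, at its stop. Moves along keeper -y, stays where left (friction about 2 N). Bar 24 mm wide, 10 thick, underside at keeper z = 125, 3 mm over the seated lid. Drawn back its tip is at keeper y = 116 mm, clear of the seated lid (edge at y = 94); shut, at y = 66 mm, over the lid.
- bolt_grip (a point): Point in the bolt's red upright grip, 13 mm below its top, on its middle line. Grip: 14 mm thick along keeper y (the slide direction), 24 mm wide along x, 38 mm tall above the bar (keeper z = 135 to 173). The point is at keeper x = 0, z = 160 mm and moves with the bolt from y = 150 (drawn back) to y = 100 mm (shut). Axes as the keeper's.
- lid: Loose wooden lid, about 0.35 kg, same after a half turn. Board 148 (x) x 188 (y) x 10 mm; under it a plug 116 x 156 mm, 10 mm deep (lower half 110 x 150), 4 mm play a side in the mouth. Origin: centre of plug's underside, z up. Lies on the counter, handle up. Seated: board on the rim, origin at x = y = 0, z = 102 mm of the keeper, long sides parallel.
- lid_handle (a point): Middle of the lid's dark bar handle, 46 mm above the lid's origin. The bar is 70 mm long along the lid's y, 16 mm wide along x, from 36 to 58 mm above the origin, on two feet; the board's top is 20 mm above the origin, so 16 mm lie free below the bar.
- onion: Brown onion, 78 mm across, 85 mm high, loose in the keeper. Origin: centre of its underside.
- garlic: Garlic bulb, 60 mm across, 58 mm high, loose in the keeper. Origin: centre of its underside.
- tin: Bystander: teal food tin, 58 mm across, 72 mm high, standing loose behind the work, under the wall shelf (fixed; its front edge at world x = 0.61, underside 0.51 m above the counter: keep the wrist clear of it). Origin: centre of its underside.
- spice_jar: Bystander: glass spice jar with a red cap, 46 mm across, 96 mm high, standing loose at the left. Origin: centre of its underside.

How it is judged:
By the outcome, as a careful person would: the job done as asked, in the order asked, and still so for the second after the job is handed in, with the robot touching nothing.
It also fails if it takes over 58 s, if anything falls off the work surface, if the arm or the gripper's body presses on something with over 40 N, if the wrist force passes 120 N, or if a joint passes its speed limit or range.

ROBOT

A 6-joint arm with a two-finger parallel gripper is mounted at the origin on a cart in front of the work surface, level with it; the furniture and walls round the work are solid. World frame = base frame: x ahead of the robot, y to its left, z up, the work surface at z = 0. Lengths are in m, angles in rad, forces in N, time in s.
With the tool pointing down it reaches from about 0.35 to 0.975 m from the base axis. Payload 4.9 kg.
Tool frame: the origin (TCP) lies midway between the tips of the shut fingers; the grasp point (between the pads) lies 19 mm behind it; z points along the fingers, y is the line along which they close (so a half turn about z gives the same grasp; the last joint's range is limited). The gripper opens to 85 mm and grips with 20 to 120 N. Pads are 22 mm wide; open, the fingers measure 114 mm over their backs; the gripper's body (76 mm by 85 mm) begins 54 mm behind the grasp point. The pads swing forward as they close: fully open they stand 13 mm farther back than shut.
Start: joints at [1.005, 0.053, 1.613, -0, 1.476, -0.119], TCP at [0.27, 0.564, 0.231] pointing down, gripper open.
Joint ranges: [-3.01, 3.01], [-1.01, 2.22], [0.06, 2.58], [-1.02, 4.17], [0.09, 2.62], [-3.14, 3.14]. Speed limits (rad/s): [2.57, 2.57, 3.14, 3.14, 3.14, 3.14].

INTERFACE

Orientations are given as a unit quaternion [w, x, y, z].
In Python, from plant import manip gives the robot as it stands.
- The arm moves only by the tool move_arm, never from a script. Its argument "increments" is one flat list of numbers, 5 for each row, row after row: the shift along the tool's x, y, z in mm, then the turn about the tool's z in rad, then the opening, from 0 (shut) to 1 (fully open). In form: [tx, ty, tz, spin, jaw, tx, ty, tz, spin, jaw, ...]. A call has 1 to 8 rows; each row shifts and turns the commanded pose from where the row before left it, along the tool's axes as they then stand; what a row does not reach is not made up. A row lasts 1/12 s, in which the tool goes at most 41.7 mm and 7.16 degrees, less where a joint would pass 70% of its speed; a pose out of reach is approached as far as the arm can. A call with a gripper value outside its range is refused whole. The fingers move at their own pace and stop on an object; the grip force is fixed at half the most. Time passes only in rows, so rows that do not move let the fingers close. It gives the time, the measured TCP pose, the force, the opening and the grip force at its end, in the units of the state.
- manip.state(): the state, without advancing time (a new reading comes with each control period).
- manip.grab_frame(name): name is "scene" or "side" or "wrist"; returns a dict with "image" (420x560x3 uint8, blue, green, red), "fov_y" (degrees; the focal length in pixels is half the picture's height over the tangent of half this angle, whatever the lens; pixels are square), "cx", "cy" (the principal point, pixels), "k1" (the pictures are not rectified: a ray, as slopes to the right and down, at radius r is drawn at 1 + k1 r^2 times it, then the intrinsics apply), "eye" and "rotation" of the camera in the world; the wrist camera has in their place "T_tool_cam" (4x4, takes a point from camera to tool coordinates, whose origin is the TCP and whose axes are the flange's). Camera axes: x right, y down, z forward; pixel columns grow to the right and rows downward; lengths in m; the calibration is good to about 2 mm. A picture is of the moment at which its call begins: read the wrist's pose just before it. There is no depth.
- manip.job_done(): hands the job in; it is judged then, once.
The state is a dict: "time": time; "joint_pos": joint angles; "joint_vel": joint speeds; "joint_efforts": joint torques, N m; "tool_pos": TCP position; "tool_rot": TCP orientation; "contact_force": force on the tool from outside, world axes, zero at the start; "ft_torque": the same for the moment, N m; "gripper_width": opening from 0.0 (shut) to 1.0 (fully open); "grasp_force": force on a finger pad.
Only numpy, scipy, OpenCV 4.12 (cv2) and the standard library are available. Lean on these libraries where they do the work, as an engineer would, in place of code of your own. Each camera call takes 0.05 s, during which the arm holds its last target. There are 200 camera calls.

## Working session

There is one attempt and no reset: what is moved stays moved. The work goes in short steps, Python scripts to look and compute and a tool call to move; the robot and the scene stay as the last step left them, time stands still between calls to the robot, and variables do not carry over. Pictures are saved under pics/ and viewed, at most 13 in all, crops included, and the job is handed in when it is done.

Besides the shell and the picture viewer there is one more tool, called after "Call:" as name(argument=value, ...), one argument or row to a line, values as JSON. move_arm: Moves the arm, as the interface text tells. Its arguments: {"type":"object","properties":{"increments":{"type":"array"}},"required":["increments"]}

```bash
mkdir -p pics; cat > h.py <<'E'
import numpy as np,cv2
from plant import manip
from scipy.spatial.transform import Rotation as R
def grab(n,fn=None):
    s=manip.state(); f=manip.grab_frame(n)
    if 'T_tool_cam' in f:
        q=s['tool_rot']; T=np.eye(4); T[:3,:3]=R.from_quat([q[1],q[2],q[3],q[0]]).as_matrix(); T[:3,3]=s['tool_pos']
        M=T@np.array(f['T_tool_cam']); f['eye']=M[:3,3]; f['rotation']=M[:3,:3]
    if fn: cv2.imwrite('pics/'+fn,f['image'])
    return f
def ray(f,u,v):
    fl=210/np.tan(np.radians(f['fov_y'])/2)
    d=np.array([(u-f['cx'])/fl,(v-f['cy'])/fl]); p=d.copy()
    for _ in range(20): p=d/(1+f['k1']*(p@p))
    r=np.array(f['rotation'])@np.array([p[0],p[1],1]); return np.array(f['eye']),r
def onz(f,u,v,z):
    e,r=ray(f,u,v); return e+r*(z-e[2])/r[2]
def proj(f,P):
    fl=210/np.tan(np.radians(f['fov_y'])/2)
    p=np.array(f['rotation']).T@(np.array(P)-np.array(f['eye'])); p=p[:2]/p[2]; p=p*(1+f['k1']*(p@p))
    return p*fl+[f['cx'],f['cy']]
E
python3 - <<'E'
from h import *
import pickle
F={n:grab(n) for n in('scene','side','wrist')}
pickle.dump(F,open('f0.pkl','wb'))
cv2.imwrite('pics/scene.png',F['scene']['image']);cv2.imwrite('pics/side.png',F['side']['image']);cv2.imwrite('pics/wrist.png',F['wrist']['image'])
for n in F: print(n,{k:np.round(v,3).tolist() for k,v in F[n].items() if k!='image'})
print(manip.state())
E
```

```text
scene {'fov_y': 45.166, 'cx': 284.767, 'cy': 212.53, 'k1': -0.047, 'eye': [-0.171, -0.694, 1.066], 'rotation': [-0.388, 0.846, -0.33, 0.157]}
side {'fov_y': 43.146, 'cx': 288.852, 'cy': 218.729, 'k1': -0.201, 'eye': [0.091, 1.281, 1.271], 'rotation': [0.076, -0.178, 0.896, -0.399]}
wrist {'fov_y': 67.361, 'cx': 279.953, 'cy': 214.467, 'k1': -0.059, 'T_tool_cam': [[0.001, -0.961, -0.278, 0.071], [1.0, 0.001, -0.0, -0.0], [0.0, -0.278, 0.961, -0.143], [0.0, 0.0, 0.0, 1.0]], 'eye': [0.206, 0.594, 0.373], 'rotation': [[0.431, 0.867, 0.25], [0.902, -0.414, -0.122], [-0.002, 0.278, -0.961]]}
{'time': 0.15, 'joint_pos': array([ 1.00502177e+00,  5.32353669e-02,  1.61402752e+00, -4.70361772e-05,
        1.47602657e+00, -1.18982210e-01]), 'joint_vel': array([-6.93401757e-04, -1.76203961e-03, -4.92555433e-03, -3.24516024e-04,
       -6.77874053e-05,  1.24630255e-03]), 'joint_efforts': array([ 9.73398819e-04, -3.94245207e+01, -3.70720553e+01, -1.12149271e-04,
        4.65901670e-03,  6.31240766e-06]), 'tool_pos': array([0.2697696 , 0.56320889, 0.23029753]), 'tool_rot': array([-2.62779213e-04,  2.21540405e-01,  9.75150824e-01, -8.07015075e-04]), 'contact_force': array([-0.16112834,  0.08405807, -0.17245301]), 'ft_torque': array([ 0.00659705, -0.05492483, -0.02806795]), 'grasp_force': 0.0, 'gripper_width': 0.9998612524666338}
```

View pics/scene.png

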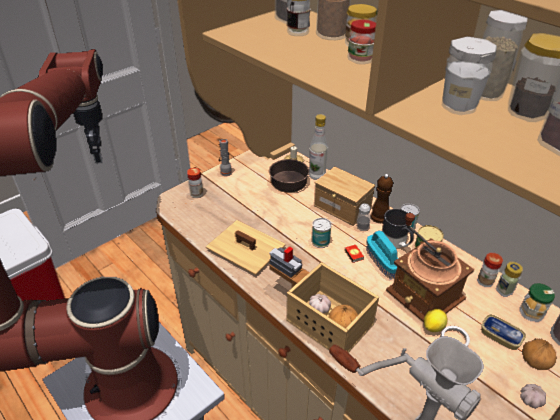

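View pics/side.png

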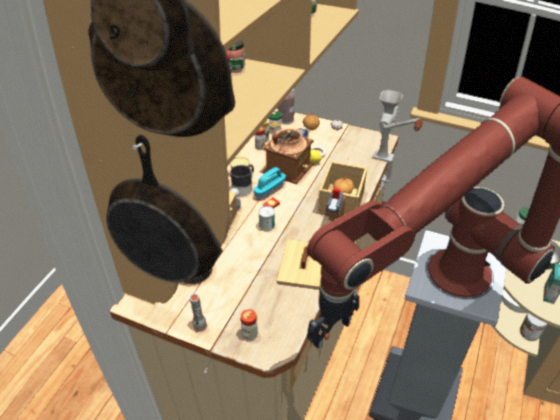

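The scene shows the lid at about (245,245) with its handle at (246,240), the keeper at (333,308), and the red grip at (288,253). In the side view the lid is at (303,262) and the keeper at (343,190). I'll zoom in on the scene to get corners.

```bash
python3 - <<'E'
s=open('h.py').read()
s=s.replace("    if fn:","    else:\n        q=np.array(f['rotation']); f['rotation']=R.from_quat([q[1],q[2],q[3],q[0]]).as_matrix()\n    if fn:")
open('h.py','w').write(s)
from h import *
f=grab('scene'); im=f['image']
cv2.imwrite('pics/crop.png',cv2.resize(im[212:352,196:386],None,fx=4.2,fy=4.2,interpolation=cv2.INTER_CUBIC))
hsv=cv2.cvtColor(im,cv2.COLOR_BGR2HSV)
red=((hsv[...,0]<8)|(hsv[...,0]>172))&(hsv[...,1]>170)&(hsv[...,2]>90)
red=red.astype(np.uint8)
n,l,st,c=cv2.connectedComponentsWithStats(red)
for i in range(1,n):
    if st[i,4]>15 and 160<c[i][1]<400: print('red',st[i],c[i],onz(f,*c[i],.155))
# sanity: jar cap / table
print('tool proj',proj(f,manip.state()['tool_pos']))
E
```

```text
red [188 168  12  12  83] [192.57831325 173.51807229] [0.47829034 0.40368739 0.155     ]
red [346 245  18  15 107] [353.73831776 252.03738318] [ 0.58621564 -0.15163789  0.155     ]
red [284 247   9  15  62] [287.29032258 252.74193548] [ 0.45925948 -0.03909977  0.155     ]
red [485 253  18  16 153] [493.2745098  260.80392157] [ 0.82418893 -0.41244937  0.155     ]
red [345 352  10   9  16] [349.25   355.9375] [ 0.3466839  -0.34905292  0.155     ]
red [341 359  10  10  26] [346.38461538 363.53846154] [ 0.32859881 -0.35723422  0.155     ]
tool proj [ 99.65416916 157.16540454]
```

View pics/crop.png

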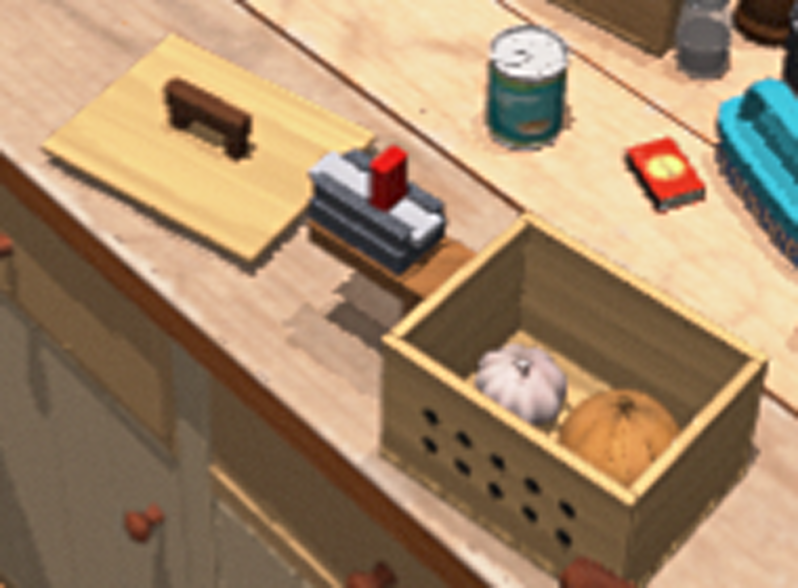

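The crop shows lid corners at (172,35), (375,137), (253,262), (43,148), keeper rim corners at (527,213), (767,360), (632,505), (384,340), and the grip at (388,178). Onion and garlic are both below the rim.

```bash
cat > m.py <<'E'
from h import *
f=grab('scene'); 
def c(u,v): return (u+.5)/4.2+196-.5,(v+.5)/4.2+212-.5
L=np.array([onz(f,*c(*p),.020) for p in[(172,35),(375,137),(253,262),(43,148)]])
K=np.array([onz(f,*c(*p),.112) for p in[(527,213),(767,360),(632,503),(384,340)]])
for P in(L,K):
    print(np.round(P,4).tolist(),P.mean(0).round(4)); 
    print('sides',[round(np.linalg.norm(P[i]-P[(i+1)%4]),4) for i in range(4)])
    a=P[0]-P[1]+P[3]-P[2]; b=P[0]-P[3]+P[1]-P[2]; print('ydir deg',np.degrees(np.arctan2(a[1],a[0])),'xdir',np.degrees(np.arctan2(b[1],b[0])))
g=[onz(f,*c(*p),.173) for p in[(372,155),(390,147),(407,152),(388,163)]]
print('gripTop',np.mean(g,0))
h=[onz(f,*c(*p),.058) for p in[(166,85),(178,79),(251,110),(240,118)]]
print('handle',np.mean(h,0))
E
python3 m.py
```

```text
[[0.5341, 0.2705, 0.02], [0.5718, 0.0887, 0.02], [0.4306, 0.0561, 0.02], [0.3917, 0.2376, 0.02]] [0.482  0.1632 0.02  ]
sides [np.float64(0.1856), np.float64(0.1449), np.float64(0.1857), np.float64(0.1462)]
ydir deg 101.90034265199824 xdir 13.004362375336793
[[0.5301, -0.0935, 0.112], [0.548, -0.2701, 0.112], [0.4149, -0.2842, 0.112], [0.3943, -0.1084, 0.112]] [ 0.4718 -0.189   0.112 ]
sides [np.float64(0.1775), np.float64(0.1339), np.float64(0.177), np.float64(0.1366)]
ydir deg 96.23972438687797 xdir 6.160197354872113
gripTop [ 0.4593447  -0.04237745  0.173     ]
handle [0.48576402 0.16679508 0.058     ]
```

Call:
move_arm(
  increments=[0,0,-10,0.114,1,0,0,-10,0.114,1,0,0,-10,0.114,1,0,0,-10,0.114,1,0,0,-10,0.114,1,0,0,-10,0.114,1,0,0,-10,0.114,1,0,0,-10,0.114,1],
)

```text
time: 0.92
tool_pos: [0.27, 0.5635, 0.3116]
tool_rot: [0.0, 0.631, 0.776, -0.0]
contact_force: [0.7, 0.3, -0.5]
gripper_width: 1.0
grasp_force: 0.0
```

```bash
cat > go.py <<'E'
# prints tool-axis shift (mm) and spin to reach target: x y z [yaw of tool y, deg]
import sys
from h import *
def go(x,y,z,yaw=None):
    s=manip.state(); q=s['tool_rot']; M=R.from_quat([q[1],q[2],q[3],q[0]]).as_matrix()
    d=M.T@(np.array([x,y,z])-s['tool_pos'])*1000; a=np.degrees(np.arctan2(M[1,1],M[0,1]))
    print('t',round(s['time'],2),'pos',s['tool_pos'].round(4),'yaw',a.round(2),'tilt z',M[:,2].round(4),'F',s['contact_force'].round(1),'w',round(s['gripper_width'],3),'g',round(s['grasp_force'],1))
    print('shift',d.round(1),'spin',None if yaw is None else round(np.radians(a-yaw),4))
if __name__=='__main__': go(*map(float,sys.argv[1:]))
E
python3 go.py .482 .175 .30 12.3
```

```text
t 0.92 pos [0.27   0.5635 0.3116] yaw 11.82 tilt z [-2.e-04 -3.e-04 -1.e+00] F [ 0.7  0.3 -0.5] w 1.0 g 0.0
shift [-423.7  127.9   11.6] spin -0.0083
```

Call:
move_arm(
  increments=[-34,10,1,0,1,-36,11,1,0,1,-36,11,1,0,1,-36,11,1,0,1,-36,11,1,0,1,-36,11,1,0,1,-36,11,1,0,1,-36,11,1,0,1],
)

```text
time: 1.58
tool_pos: [0.4157, 0.3007, 0.3033]
tool_rot: [0.0, 0.628, 0.778, 0.0]
contact_force: [0.2, 0.0, -0.0]
gripper_width: 0.999
grasp_force: 0.0
```

Call:
move_arm(
  increments=[-36,11,1,0,1,-36,11,1,0,1,-36,11,1,0,1,-30,8,0,0,1,0,0,0,0,1,0,0,0,0,1],
)

```text
time: 2.08
tool_pos: [0.4848, 0.1748, 0.3001]
tool_rot: [-0.0, 0.63, 0.777, -0.0]
contact_force: [0.4, 0.9, -0.0]
gripper_width: 1.002
grasp_force: 0.0
```

```bash
python3 - <<'E'
from h import *
import pickle
f=grab('wrist','w1.png'); pickle.dump(f,open('w1.pkl','wb'))
import go; go.go(.4718,-.16,.31,6.2)
E
```

```text
t 2.13 pos [0.4844 0.1758 0.3002] yaw 12.08 tilt z [-4.e-04  4.e-04 -1.e+00] F [ 0.4  0.1 -0.4] w 1.0 g 0.0
shift [-325.8  -82.6  -10. ] spin 0.1025
```

View pics/w1.png

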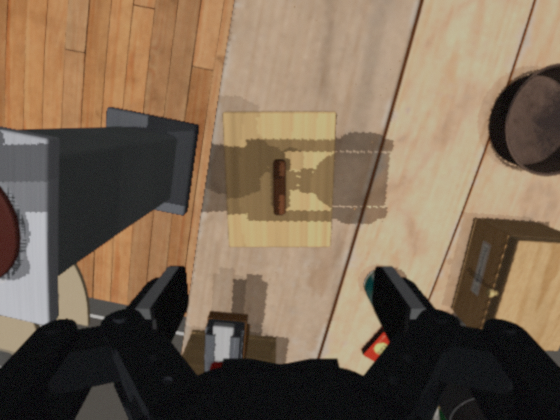

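Wrist view: lid corners at about (223,112), (336,112), (331,247), (229,248), and the dark handle from (280,159) to (280,214).

```bash
python3 - <<'E'
from h import *
import pickle,go
f=pickle.load(open('w1.pkl','rb')); im=f['image']
L=np.array([onz(f,*p,.020) for p in[(223,112),(336,112),(331,247),(229,248)]])
print(L.round(4).tolist(),L.mean(0)); print([round(np.linalg.norm(L[i]-L[(i+1)%4]),4) for i in range(4)])
a=L[0]-L[3]+L[1]-L[2]; b=L[1]-L[0]+L[2]-L[3]
print(np.degrees(np.arctan2(a[1],a[0]))-90,np.degrees(np.arctan2(b[1],b[0])))
g=im.max(2); m=np.zeros_like(g); m[150:225,265:295]=(g[150:225,265:295]<105)
n,l,st,c=cv2.connectedComponentsWithStats(m); i=1+st[1:,4].argmax(); print(st[i],c[i])
pts=np.argwhere(l==i)[:,::-1].astype(np.float32); r=cv2.minAreaRect(pts); print(r)
print('handle',onz(f,*r[0],.058))
B=cv2.boxPoints(r); Q=np.array([onz(f,*p,.056) for p in B]); print(Q.round(4).tolist())
go.go(.473,-.20,.34,6.2)
E
```

```text
[[0.3947, 0.2431, 0.02], [0.5369, 0.2734, 0.02], [0.5772, 0.0917, 0.02], [0.4334, 0.0594, 0.02]] [0.48555201 0.16688592 0.02      ]
[np.float64(0.1454), np.float64(0.1861), np.float64(0.1473), np.float64(0.1878)]
12.199209024270516 12.327063075876325
[265 150  24  66 967] [277.08479835 179.08996898]
((276.5, 182.5), (65.0, 23.0), 90.0)
handle [0.47997621 0.1742352  0.058     ]
[[0.4582, 0.21, 0.056], [0.4855, 0.2158, 0.056], [0.503, 0.1358, 0.056], [0.4743, 0.1296, 0.056]]
t 2.13 pos [0.4844 0.1758 0.3002] yaw 12.08 tilt z [-4.e-04  4.e-04 -1.e+00] F [ 0.4  0.1 -0.4] w 1.0 g 0.0
shift [-365.1  -89.8  -40. ] spin 0.1025
```

Call:
move_arm(
  increments=[-34,-8,-5,0,1,-38,-9,-5,0,1,-38,-9,-5,0,1,-38,-9,-5,0,1,-38,-9,-5,0,1,-38,-9,-5,0,1,-38,-9,-5,0,1,-38,-9,-5,0,1],
)

```text
time: 2.8
tool_pos: [0.478, -0.1324, 0.3408]
tool_rot: [0.0, 0.627, 0.779, 0.0]
contact_force: [1.0, -0.5, 0.1]
gripper_width: 1.0
grasp_force: 0.0
```

Call:
move_arm(
  increments=[-38,-9,0,0.05,1,-30,-8,0,0.05,1,0,0,0,0,1,0,0,0,0,1],
)

```text
time: 3.13
tool_pos: [0.4744, -0.202, 0.34]
tool_rot: [-0.0, 0.667, 0.745, 0.0]
contact_force: [0.2, 0.3, -0.0]
gripper_width: 0.998
grasp_force: 0.0
```

```bash
python3 - <<'E'
from h import *
import pickle
f=grab('wrist'); pickle.dump(f,open('w2.pkl','wb'))
cv2.imwrite('pics/w2.png',cv2.resize(f['image'][0:300,130:530],None,fx=2,fy=2,interpolation=cv2.INTER_CUBIC))
import go; go.go(.4855,.1668,.10,12.2)
E
```

```text
t 3.18 pos [ 0.4745 -0.2011  0.3401] yaw 6.49 tilt z [-1.e-04  9.e-04 -1.e+00] F [-0.5 -0.3 -1.1] w 1.003 g 0.0
shift [364.1  52.5 240.5] spin -0.0996
```

View pics/w2.png

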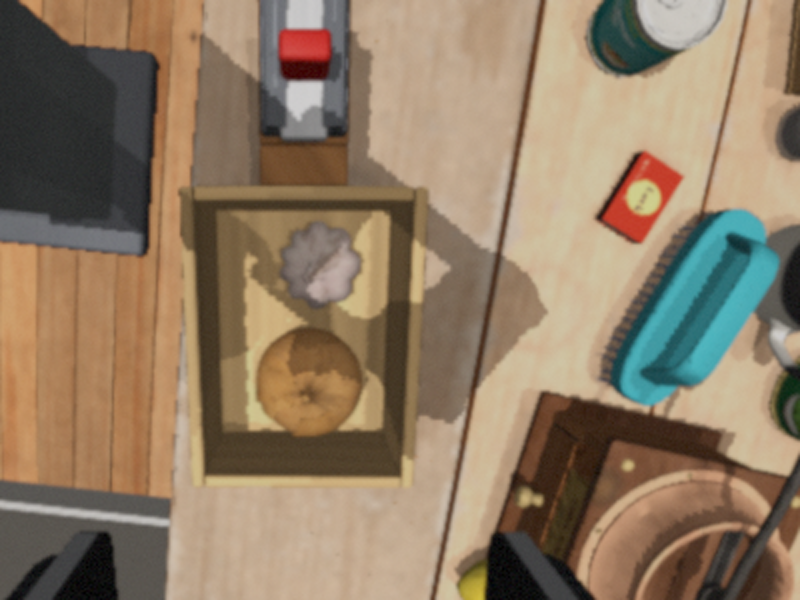

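The wrist view shows the keeper square-on: outer rim corners at (180,188), (427,188), (412,485), (194,487) in the crop, and the red grip top around (305,45). Garlic and onion are both inside.

```bash
python3 - <<'E'
from h import *
import pickle
f=pickle.load(open('w2.pkl','rb')); im=f['image']
c=lambda u,v:((u+.5)/2-.5+130,(v+.5)/2-.5)
K=np.array([onz(f,*c(*p),.112) for p in[(180,188),(427,188),(412,485),(194,487)]])
print(K.round(4).tolist(),K.mean(0)); print([round(np.linalg.norm(K[i]-K[(i+1)%4]),4) for i in range(4)])
a=K[0]-K[3]+K[1]-K[2]; b=K[1]-K[0]+K[2]-K[3]
print(np.degrees(np.arctan2(a[1],a[0]))-90,np.degrees(np.arctan2(b[1],b[0])))
h=cv2.cvtColor(im,cv2.COLOR_BGR2HSV); m=((h[...,0]<8)|(h[...,0]>172))&(h[...,1]>150)&(h[...,2]>60); m[:,:255]=0;m[:,310:]=0;m[60:]=0
pts=np.argwhere(m)[:,::-1].astype(np.float32); r=cv2.minAreaRect(pts); print(r, pts.min(0),pts.max(0))
Q=np.array([onz(f,*p,.173) for p in [(269,14.5),(296,14.5)]]); print(Q)
print('grip mid @.165',onz(f,*r[0],.165))
for n in(0,1): pass
# row profile of brightness through the grip
print(im[10:46,282,2])
E
```

```text
[[0.3956, -0.1067, 0.112], [0.5323, -0.0913, 0.112], [0.5519, -0.2666, 0.112], [0.4155, -0.2834, 0.112]] [ 0.47381212 -0.18699931  0.112     ]
[np.float64(0.1376), np.float64(0.1764), np.float64(0.1374), np.float64(0.1778)]
6.4074316641867455 6.743530284706137
((282.5, 26.5), (23.0, 25.0), 90.0) [270.  15.] [295.  38.]
[[ 0.44576409 -0.03908715  0.173     ]
 [ 0.46947432 -0.0364021   0.173     ]]
grip mid @.165 [ 0.4585451  -0.04536434  0.165     ]
[198 199 198 194 179 180 190 197 201 201 202 203 204 205 205 205 204 198
 182 155 113  75  64  62  64  61  60  61  61  85 143 189 202 204 204 205]
```

Call:
move_arm(
  increments=[34,5,14,0,1,37,5,14,0,1,37,5,14,0,1,37,5,14,0,1,37,5,14,0,1,37,5,14,0,1,37,5,14,0,1,37,6,14,0,1],
)

```text
time: 3.85
tool_pos: [0.481, 0.0977, 0.2281]
tool_rot: [0.0, 0.665, 0.747, 0.001]
contact_force: [0.8, 0.1, 0.7]
gripper_width: 0.993
grasp_force: 0.0
```

Call:
move_arm(
  increments=[37,6,14,0,1,34,5,14,0,1,0,0,25,-0.05,1,0,0,25,-0.05,1,0,0,0,0,1,0,0,0,0,1],
)

```text
time: 4.35
tool_pos: [0.4833, 0.1669, 0.1491]
tool_rot: [-0.001, 0.628, 0.779, -0.001]
contact_force: [-0.6, 0.9, 1.2]
gripper_width: 1.002
grasp_force: 0.0
```

```bash
python3 - <<'E'
from h import *
import go
f=grab('wrist','w3.png')
go.go(.4855,.1668,.028,12.2)
E
```

```text
t 4.4 pos [0.4848 0.1666 0.151 ] yaw 12.2 tilt z [ 3.e-04  2.e-04 -1.e+00] F [0.8 0.3 0.2] w 1.003 g 0.0
shift [  0.    0.7 123. ] spin 0.0
```

View pics/w3.png

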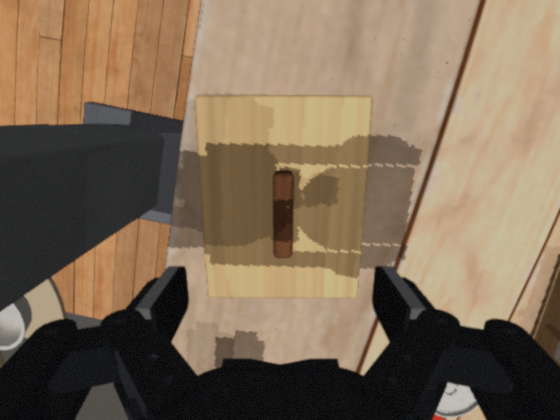

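The handle runs from (283,171) to (283,257). Board corners are (196,96), (371,96), (358,297), (208,297).

```bash
python3 - <<'E'
from h import *
f=grab('wrist')
L=np.array([onz(f,*p,.020) for p in[(196,96),(371,96),(358,297),(208,297)]]); print(L.mean(0))
print([round(np.linalg.norm(L[i]-L[(i+1)%4]),4) for i in range(4)])
a=L[0]-L[3]+L[1]-L[2]; b=L[1]-L[0]+L[2]-L[3]
print(np.degrees(np.arctan2(a[1],a[0]))-90,np.degrees(np.arctan2(b[1],b[0])))
H=[onz(f,*p,.058) for p in[(283.5,171),(283.5,257)]]; print(H,np.mean(H,0))
E
```

```text
[0.48743497 0.16712494 0.02      ]
[np.float64(0.1445), np.float64(0.1867), np.float64(0.1481), np.float64(0.1866)]
12.275545083069119 12.26445141241519
[array([0.47940655, 0.20267613, 0.058     ]), array([0.49445513, 0.13441322, 0.058     ])] [0.48693084 0.16854468 0.058     ]
```

Call:
move_arm(
  increments=[1,2,30,0,1,0,0,30,0,1,0,0,25,0,1,0,0,18,0,1,0,0,10,0,1,0,0,8,0,1,0,0,2,0,1,0,0,0,0,0.6],
)

```text
time: 5.12
tool_pos: [0.4879, 0.1669, 0.0284]
tool_rot: [0.001, 0.628, 0.778, 0.001]
contact_force: [-0.3, 0.3, -0.3]
gripper_width: 0.885
grasp_force: 0.0
```

Call:
move_arm(
  increments=[0,0,0,0,0.3,0,0,0,0,0.1,0,0,0,0,0,0,0,0,0,0,0,0,0,0,0,0,0,0,0,0],
)

```text
time: 5.62
tool_pos: [0.487, 0.1669, 0.028]
tool_rot: [-0.0, 0.628, 0.778, -0.0]
contact_force: [-2.7, -0.4, 4.9]
gripper_width: 0.172
grasp_force: 60.6
```

Call:
move_arm(
  increments=[0,0,-3,0,0,0,0,-6,0,0,0,0,-15,0,0,0,0,-25,0,0,0,0,-30,0,0,0,0,-35,0,0,0,0,-35,0,0,0,0,-35,0,0],
)

```text
time: 6.28
tool_pos: [0.486, 0.1666, 0.212]
tool_rot: [-0.001, 0.628, 0.778, -0.001]
contact_force: [1.4, 0.1, -4.5]
gripper_width: 0.179
grasp_force: 59.2
```

Call:
move_arm(
  increments=[0,0,-25,0,0,0,0,-13,0,0,0,0,0,0,0,0,0,0,0,0],
)

```text
time: 6.62
tool_pos: [0.4866, 0.1668, 0.2483]
tool_rot: [-0.0, 0.628, 0.778, -0.0]
contact_force: [-0.8, 0.7, -5.1]
gripper_width: 0.179
grasp_force: 59.4
```

```bash
python3 - <<'E'
from h import *
import go
f=grab('wrist','w4.png')
go.go(.4735,-.1873,.25,6.4)
E
```

```text
t 6.67 pos [0.4859 0.1666 0.2467] yaw 12.14 tilt z [-3.9e-03 -7.0e-04 -1.0e+00] F [ 0.2 -0.1 -5.1] w 0.176 g 59.4
shift [-343.4  -86.5   -3. ] spin 0.1002
```

View pics/w4.png

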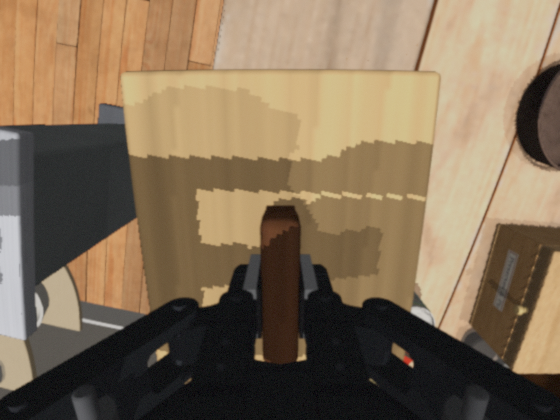

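The lid is held. Its far edge runs from (124,74) to (439,72), level with the gripper. I'll check its offset and pitch in the tool frame.

```bash
python3 - <<'E'
from h import *
f=manip.grab_frame('wrist'); T=np.array(f['T_tool_cam']); f['eye']=T[:3,3]; f['rotation']=T[:3,:3]
for z in(.008,):
    P=[onz(f,*p,z) for p in[(124,74),(439,72),(145,250),(421,250)]]; print(np.array(P).round(4).tolist())
    print('yaw',np.degrees((P[1][0]-P[0][0])/(P[1][1]-P[0][1])),'len',np.linalg.norm(P[1]-P[0]))
E
```

```text
[[0.0932, -0.0709, 0.008], [0.0942, 0.0715, 0.008], [0.0077, -0.0707, 0.008], [0.0079, 0.0734, 0.008]]
yaw 0.40188643627693543 len 0.1424346788246034
```

Call:
move_arm(
  increments=[-15,-4,0,0,0,-28,-7,0,0,0,-34,-8,0,0,0,-34,-8,0,0,0,-34,-9,0,0,0,-34,-9,0,0,0,-34,-9,0,0,0,-34,-9,0,0,0],
)

```text
time: 7.38
tool_pos: [0.4758, -0.0891, 0.2462]
tool_rot: [-0.002, 0.628, 0.778, -0.001]
contact_force: [0.2, -0.1, -4.1]
gripper_width: 0.177
grasp_force: 59.2
```

Call:
move_arm(
  increments=[-34,-8,0,0.02,0,-30,-7,0,0.02,0,-20,-5,0,0.03,0,-10,-2,0,0.03,0,0,0,0,0,0,0,0,0,0,0],
)

```text
time: 7.88
tool_pos: [0.4728, -0.1838, 0.2472]
tool_rot: [-0.002, 0.667, 0.745, -0.0]
contact_force: [0.8, 0.0, -4.4]
gripper_width: 0.176
grasp_force: 59.2
```

```bash
python3 go.py .4740 -.1873 .16 6.4
```

```text
t 7.88 pos [ 0.4728 -0.1838  0.2472] yaw 6.39 tilt z [-0.003   0.0026 -1.    ] F [ 0.8  0.  -4.4] w 0.176 g 59.2
shift [-3.9  1.1 87.2] spin -0.0002
```

Call:
move_arm(
  increments=[-4,1,20,0,0,0,0,25,0,0,0,0,25,0,0,0,0,15,0,0,0,0,8,0,0,0,0,2,0,0,0,0,0,0,0,0,0,0,0,0],
)

```text
time: 8.55
tool_pos: [0.4758, -0.1881, 0.1556]
tool_rot: [0.001, 0.666, 0.746, 0.0]
contact_force: [0.1, 0.4, -4.2]
gripper_width: 0.178
grasp_force: 59.1
```

```bash
python3 - <<'E'
from h import *
import go
f=grab('scene')
cv2.imwrite('pics/s2.png',cv2.resize(f['image'][225:365,256:426],None,fx=4.2,fy=4.2,interpolation=cv2.INTER_CUBIC))
go.go(.4740,-.1873,.13,6.4)
E
```

```text
t 8.6 pos [ 0.4759 -0.1884  0.156 ] yaw 6.45 tilt z [ 0.0025 -0.0014 -1.    ] F [ 0.  -0.4 -4. ] w 0.178 g 59.1
shift [ 1.3 -1.9 26. ] spin 0.0009
```

View pics/s2.png

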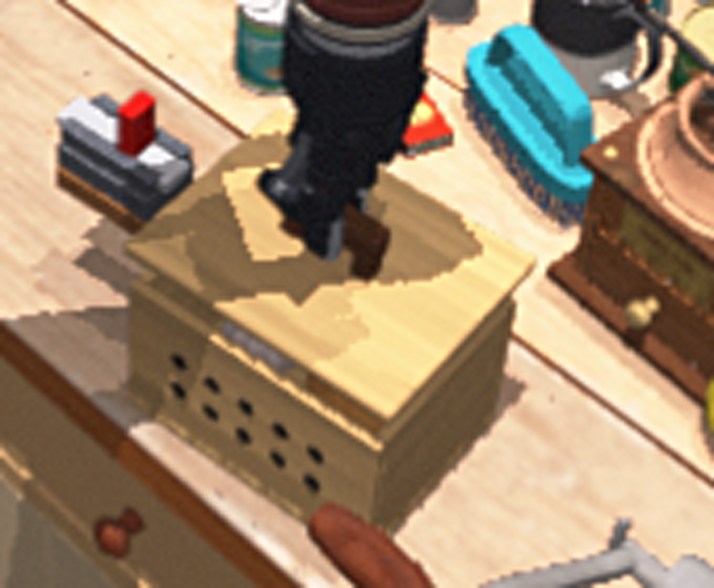

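The lid hovers over the box; its board corners are at about left (127,243), front (388,418), right (536,262). I'll compare these with the scene measurement of the keeper so that camera bias cancels.

```bash
python3 - <<'E'
from h import *
f=grab('scene')
c=lambda u,v:((u+.5)/4.2+256-.5,(v+.5)/4.2+225-.5)
l,fr,r=[onz(f,*c(*p),.148) for p in[(127,243),(388,417),(536,262)]]
print('board ctr',(l+r)/2,'sides',np.linalg.norm(l-fr),np.linalg.norm(fr-r),'yaw',np.degrees(np.arctan2(*(l-fr)[1::-1]))-90,np.degrees(np.arctan2(*(r-fr)[1::-1])))
k=[onz(f,*c(*p),.112) for p in[(378,446)]]  # front rim corner
print(k,'prev front [0.4149,-0.2842]')
print(manip.state()['tool_pos'])
E
```

```text
board ctr [ 0.47365352 -0.18964141  0.148     ] sides 0.1844891705162103 0.14457750964038646 yaw 5.769964099864737 6.005280459605907
[array([ 0.41525593, -0.28239307,  0.112     ])] prev front [0.4149,-0.2842]
[ 0.47592855 -0.18852836  0.15608795]
```

Call:
move_arm(
  increments=[1,-2,2,0,0,0,0,3,0,0,0,0,3,0,0,0,0,3,0,0,0,0,3,0,0,0,0,2,0,0,0,0,0,0,0],
)

```text
time: 9.23
tool_pos: [0.4724, -0.1873, 0.1374]
tool_rot: [-0.001, 0.666, 0.746, -0.0]
contact_force: [-0.4, -0.1, -4.4]
gripper_width: 0.181
grasp_force: 59.2
```

```bash
python3 go.py .4740 -.1875 .13 6.4
```

```text
t 9.23 pos [ 0.4724 -0.1873  0.1374] yaw 6.41 tilt z [-1.2e-03  7.0e-04 -1.0e+00] F [-0.4 -0.1 -4.4] w 0.181 g 59.2
shift [-0.4  1.6  7.4] spin 0.0002
```

Call:
move_arm(
  increments=[0,0.5,2,0,0,0,0,2,0,0,0,0,1,0,0,0,0,1,0,0,0,0,0.5,0,0,0,0,0,0,0],
)

```text
time: 9.73
tool_pos: [0.4733, -0.1873, 0.1317]
tool_rot: [-0.0, 0.666, 0.746, -0.0]
contact_force: [-0.5, 0.4, -4.2]
gripper_width: 0.179
grasp_force: 59.2
```

Call:
move_arm(
  increments=[0,0,0.5,0,0,0,0,0.5,0,0,0,0,0.5,0,0,0,0,0,0,0],
)

```text
time: 10.07
tool_pos: [0.4732, -0.1874, 0.1302]
tool_rot: [-0.0, 0.666, 0.746, -0.0]
contact_force: [-0.5, -0.4, -4.3]
gripper_width: 0.18
grasp_force: 59.2
```

Call:
move_arm(
  increments=[0,0,0.5,0,0,0,0,0.5,0,0,0,0,0,0,0],
)

```text
time: 10.32
tool_pos: [0.4734, -0.1874, 0.13]
tool_rot: [-0.0, 0.666, 0.746, -0.0]
contact_force: [-2.1, 1.7, 1.1]
gripper_width: 0.176
grasp_force: 60.0
```

Call:
move_arm(
  increments=[0,0,0.3,0,0,0,0,0,0,0.22,0,0,0,0,0.3,0,0,0,0,0.45,0,0,0,0,0.6,0,0,0,0,0.6],
)

```text
time: 10.82
tool_pos: [0.4735, -0.1875, 0.1291]
tool_rot: [0.0, 0.666, 0.746, 0.0]
contact_force: [-1.2, 0.2, 0.0]
gripper_width: 0.6
grasp_force: 0.0
```

Call:
move_arm(
  increments=[0,0,-4,0,0.6,0,0,-10,0,0.6,0,0,-20,0,0.6,0,0,-30,0,0.6,0,0,-35,0,0.6,0,0,-30,0,0.6,0,0,-21,0,0.6,0,0,0,0,0.6],
)

```text
time: 11.48
tool_pos: [0.4757, -0.1887, 0.2869]
tool_rot: [0.006, 0.666, 0.746, 0.001]
contact_force: [0.6, 0.1, 1.0]
gripper_width: 0.603
grasp_force: 0.0
```

```bash
python3 - <<'E'
from h import *
import go,pickle
a=grab('scene')['image'][225:365,256:426]; f=grab('wrist'); pickle.dump(f,open('w5.pkl','wb'))
A=cv2.resize(a,(480,395),interpolation=cv2.INTER_CUBIC); B=cv2.resize(f['image'][:300,150:430],(320,343))
o=np.zeros((395,800,3),np.uint8); o[:,:480]=A; o[:343,480:]=B; cv2.imwrite('pics/w5.png',o)
go.go(.4740-.15*np.sin(np.radians(6.4)),-.1875+.15*np.cos(np.radians(6.4)),.25,6.4)
E
```

```text
t 11.58 pos [ 0.4739 -0.1877  0.281 ] yaw 6.42 tilt z [ 0.003  -0.0017 -1.    ] F [ 0.1  0.  -1. ] w 0.6 g 0.0
shift [1.502e+02 1.000e-01 3.070e+01] spin 0.0003
```

View pics/w5.png

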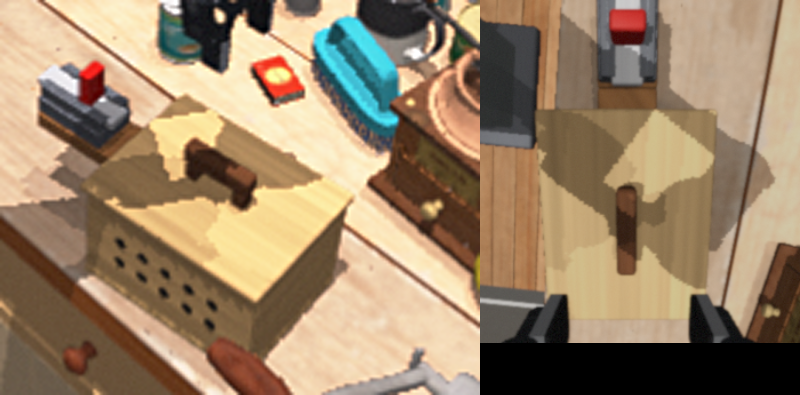

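The lid sits flush on the rim with an even overhang, level in both views, and the grip is still drawn back. I'll shut the fingers and push the bolt from behind.

Call:
move_arm(
  increments=[15,0,0,0,0,30,0,0,0,0,35,0,0,0,0,35,0,0,0,0,35,0,0,0,0,20,0,0,0,0,10,0,0,0,0,0,0,0,0,0],
)

```text
time: 12.25
tool_pos: [0.4522, -0.0065, 0.2776]
tool_rot: [-0.001, 0.665, 0.747, -0.0]
contact_force: [0.9, -0.4, -0.7]
gripper_width: 0.002
grasp_force: 0.0
```

Call:
move_arm(
  increments=[0,0,20,0,0,0,0,30,0,0,0,0,30,0,0,0,0,25,0,0,0,0,18,0,0,0,0,8,0,0,0,0,0,0,0,0,0,0,0,0],
)

```text
time: 12.92
tool_pos: [0.4533, -0.0091, 0.1481]
tool_rot: [-0.0, 0.667, 0.745, -0.0]
contact_force: [-0.7, 0.2, 0.1]
gripper_width: -0.002
grasp_force: 0.0
```

```bash
python3 - <<'E'
from h import *
import go
f=grab('wrist'); a=grab('scene')['image'][205:305,236:356]
o=np.zeros((400,800,3),np.uint8); o[:,:480]=cv2.resize(a,(480,400),interpolation=cv2.INTER_CUBIC); o[:240,480:]=cv2.resize(f['image'],(320,240)); cv2.imwrite('pics/w6.png',o)
go.go(.4740-.168*np.sin(np.radians(6.4)),-.1875+.168*np.cos(np.radians(6.4)),.148,6.4)
E
```

```text
t 13.02 pos [ 0.4543 -0.009   0.1497] yaw 6.39 tilt z [ 2.6e-03 -6.0e-04 -1.0e+00] F [ 1.1 -0.5  0.4] w -0.002 g 0.0
shift [-11.5  -0.3   1.7] spin -0.0002
```

View pics/w6.png

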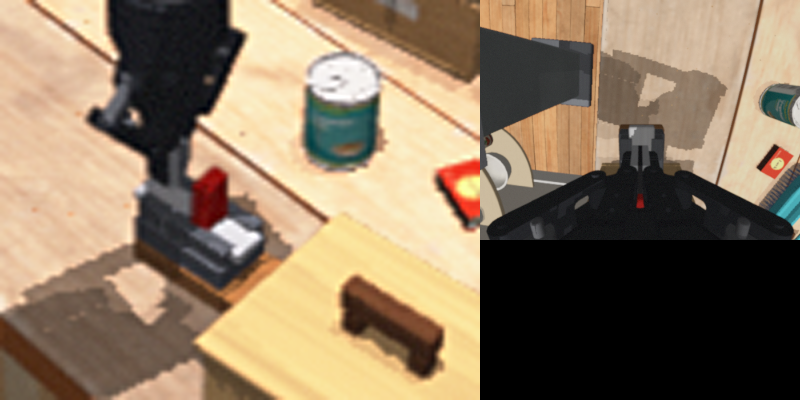

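The shut fingers stand behind the red grip (210,197) with a clear gap. I'll push along −x in tool axes.

Call:
move_arm(
  increments=[-4,0,0,0,0,-4,0,0,0,0,-4,0,0,0,0,-5,0,0,0,0,-6,0,0,0,0,-6,0,0,0,0,-6,0,0,0,0,-5,0,0,0,0],
)

```text
time: 13.68
tool_pos: [0.4579, -0.0489, 0.1482]
tool_rot: [0.0, 0.667, 0.745, 0.0]
contact_force: [0.0, 1.5, 1.5]
gripper_width: -0.002
grasp_force: 1.1
```

Call:
move_arm(
  increments=[-4,0,0,0,0,-3,0,0,0,0,-3,0,0,0,0,-2,0,0,0,0,0,0,0,0,0],
)

```text
time: 14.1
tool_pos: [0.459, -0.0607, 0.1479]
tool_rot: [0.0, 0.666, 0.746, -0.0]
contact_force: [1.0, 0.5, 1.0]
gripper_width: -0.001
grasp_force: 0.0
```

```bash
python3 go.py .4609 -.0702 .148 6.4
```

```text
t 14.1 pos [ 0.459  -0.0607  0.1479] yaw 6.41 tilt z [-2.e-04 -8.e-04 -1.e+00] F [1.  0.5 1. ] w -0.001 g 0.0
shift [-9.6  0.9 -0.1] spin 0.0001
```

Call:
move_arm(
  increments=[-2,0,0,0,0,-2,0,0,0,0,-2,0,0,0,0,-1,0,0,0,0,0,0,0,0,0],
)

```text
time: 14.52
tool_pos: [0.4597, -0.0674, 0.1478]
tool_rot: [-0.0, 0.666, 0.746, -0.0]
contact_force: [-0.7, 1.1, 0.0]
gripper_width: 0.0
grasp_force: 0.5
```

Call:
move_arm(
  increments=[-1,0,0,0,0,-1,0,0,0,0,-1,0,0,0,0,0,0,0,0,0],
)

```text
time: 14.85
tool_pos: [0.4599, -0.07, 0.1478]
tool_rot: [-0.0, 0.666, 0.746, -0.0]
contact_force: [0.2, 1.3, 0.4]
gripper_width: -0.001
grasp_force: 1.3
```

Call:
move_arm(
  increments=[-1,0,0,0,0,-1,0,0,0,0,-1,0,0,0,0,0,0,0,0,0],
)

```text
time: 15.18
tool_pos: [0.4599, -0.07, 0.1479]
tool_rot: [-0.003, 0.666, 0.746, 0.002]
contact_force: [-2.0, 14.5, 2.7]
gripper_width: -0.0
grasp_force: 7.0
```

Call:
move_arm(
  increments=[-1,0,0,0,0,-1,0,0,0,0,0,0,0,0,0],
)

```text
time: 15.43
tool_pos: [0.4599, -0.0701, 0.1479]
tool_rot: [-0.005, 0.666, 0.746, 0.004]
contact_force: [-5.1, 20.4, 5.5]
gripper_width: -0.003
grasp_force: 10.6
```

The stop is reached where predicted (y = −0.070). Backing off and lifting clear.

Call:
move_arm(
  increments=[5,0,0,0,0,10,0,0,0,0,20,0,0,0,0,0,0,-20,0,0,0,0,-35,0,0,0,0,-40,0,0,0,0,-25,0,0,20,0,0,0,0],
)

```text
time: 16.1
tool_pos: [0.4578, -0.0228, 0.2759]
tool_rot: [0.007, 0.668, 0.744, 0.002]
contact_force: [-0.5, 0.5, 0.6]
gripper_width: 0.003
grasp_force: 0.0
```

Call:
move_arm(
  increments=[35,0,0,0,0,35,0,0,0,0,20,0,0,0,0,0,0,0,0,0,0,0,0,0,0],
)

```text
time: 16.52
tool_pos: [0.4445, 0.0695, 0.2682]
tool_rot: [0.001, 0.666, 0.746, -0.0]
contact_force: [1.1, -0.4, -0.1]
gripper_width: -0.003
grasp_force: 0.0
```

```bash
python3 - <<'E'
from h import *
import go
a=grab('scene')['image'][205:345,246:406]
cv2.imwrite('pics/end.png',cv2.resize(a,None,fx=4,fy=4,interpolation=cv2.INTER_CUBIC))
go.go(.4609,-.0702,.148,6.4)
E
```

```text
t 16.57 pos [0.4446 0.0688 0.2681] yaw 6.46 tilt z [ 7.0e-04 -1.2e-03 -1.0e+00] F [-0.1  0.1 -0.2] w 0.002 g 0.0
shift [-139.8    0.5  120.3] spin 0.001
```

View pics/end.png

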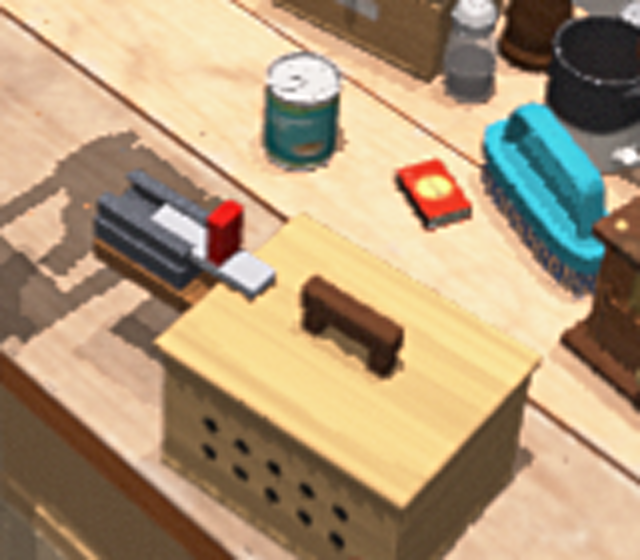

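The bolt bar, tip at (255,275), reaches over the seated, level lid. The tin is untouched and the arm is clear.

```bash
python3 -c "
from plant import manip
print(manip.job_done())"
```

```text
the job is handed in; nothing more can be done
None
```

The keeper is closed: the lid is seated level and the bolt was pushed to its stop and released, with the onion and garlic inside and the tin and spice jar untouched; I handed the job in at about 16.6 s, and no verdict came back.

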